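# Take the sliding lid off the cap box and stow it under the hooded rest

## Task

Open the wooden cap box: lift the handle end of its sliding lid over the stop lip, slide the lid out of the grooves, and stow it right way up in the steel lid rest, handle end first, so that the handle is under the hood and the lid lies flat on the runway with its end pushed fully home against the stop. There is no room for a hand under the hood, so you must let go of the handle and take the lid another way for the last part. Do not disturb the other things on the table.

Things in the scene. Friction and masses are not known exactly. Their poses are not given: they have to be found in the camera images.
- box: Wooden box fixed to the table, 184 (x) x 77 (y) mm, its lid in place; origin at the centre of its underside, z up. The lid slides out toward -x (the front). It rests on ledges at z = 48 mm. Side guides (|y| over 31.5 mm) reach 7 mm above the ledges; the rear wall begins at x 84 mm. Two bottle caps lie on its floor.
- lid: Wooden lid, plate 160 (x) x 58 (y) x 8 mm, about 0.15 kg; origin at the centre of the plate's underside, z up. Handle end is -x. At first its axes are parallel to the box's and its handle end is 2 to 6 mm behind the lip's inner face. In the box only the handle can be grasped.
- lid_handle (a point): Centre of the lid's handle: a round bar 12 mm thick, 44 mm long along the lid's y, standing 21 mm above the plate's top on a web 6 mm thick; 20 mm from the lid's front edge (60 mm from the lid's centre). The bar can turn a little between gripping fingers.
- lid_front (a point): Middle of the lid's handle-end face, at mid thickness (lid frame x -80 mm, z 4 mm)
- box_lip (a point): Middle of the top of the stop lip (box frame x -88, z 53 mm): it spans the box's front end, x -92 to -84 mm, and stands 5 mm above the ledges, so the lid cannot be pulled straight out; its front end can be raised about 8 mm, tilting it about its rear end, and then passes over.
- box_rail (a point): Middle of the box between the front ends of the two rails, at the height of their undersides (box frame x 10, z 59.5 mm). From here to the rear wall a rail on each side overhangs the lid's edge by about 6 mm, 3.5 mm above the lid's top, and is 4 mm thick. Drawn out 80 mm or more, the lid's rear end is free of the rails and can be lifted.
- dock: Steel lid rest fixed to the table; origin on the table, z up, +x is the way in. A runway 36 mm wide (the lid overhangs it, so fingers can straddle the lid's long edges), top at z 45 mm, runs from x -150 mm to the stop wall at x 66 mm, over a foot plate 64 mm wide, 6 mm thick. Stowed home, the lid has its handle-end face at the stop and 115 mm of it sticks out of the hood.
- dock_stop (a point): On the face of the stop wall, middle, at runway height (dock frame x 66 mm, z 45 mm)
- dock_mouth (a point): Middle of the hood's mouth at runway height (dock frame x 21, z 45 mm). The hood covers x 21 to 66 mm: side walls 66 mm apart, roof underside 44 mm above the runway, roof top 48 mm above it.
- label_roll: Bystander, leave alone: roll of blank labels lying flat, 82 mm across, 38 high; origin at the centre of its underside
- thermometer: Bystander, leave alone: probe thermometer lying flat, 183 mm long, 17 high; origin at the centre of its underside
- batch_pad: Bystander, leave alone: notepad lying flat, 148x108x11 mm; origin at the centre of its underside
- cap_key: Bystander, leave alone: ring-shaped cap wrench lying flat, 180 mm long, 14 high; origin at the centre of its underside
- bottle_10: Bystander, leave alone: filled glass bottle, 77 mm across, 222 high; origin at the centre of its underside
- tape_roll: Bystander, leave alone: roll of tape lying flat, 98 mm across, 25 high; origin at the centre of its underside
Not all that is in view belongs to the job. There is more than one size of the lid; the job needs the larger.

How it is judged:
By the outcome, as a careful person would: the job done as asked, in the order asked, and still so for the second after the job is handed in, with the robot touching nothing.
It also fails if it takes over 54 s, if anything falls off the work surface, if the arm or the gripper's body presses on something with over 40 N, if the wrist force passes 120 N, or if a joint passes its speed limit or range.

## Robot

A 7-joint arm with a two-finger parallel gripper is mounted at the origin on a cart in front of the work surface, level with it; the furniture and walls round the work are solid. World frame = base frame: x ahead of the robot, y to its left, z up, the work surface at z = 0. Lengths are in mm, angles in rad, forces in N, time in s.
With the tool pointing down it reaches from about 425 to 975 mm from the base axis. Payload 16.7 kg.
Tool frame: the origin (TCP) lies between the finger pads; the fingertips stand 14 mm ahead of it and the grasp point (between the pads) lies 5 mm behind it; z points along the fingers, y is the direction in which the jaws open and shut (so a half turn about z gives the same grasp; the last joint's range is limited). The gripper opens to 85 mm and grips with 20 to 120 N. Pads are 22 mm wide; open, the fingers measure 114 mm over their backs; the gripper's body (76 mm by 85 mm) begins 54 mm behind the grasp point. The pads swing forward as they close: fully open they stand 13 mm farther back than shut.
Start: joints at [-1.46, 0.426, 0.074, 1.606, -0.034, 1.111, -0.067], TCP at [174.059, 652.136, 245.302] pointing down, gripper open.
Joint ranges: [-2.85, 2.85], [-0.5, 2.14], [-1.23, 1.37], [0.21, 2.46], [-1.02, 4.16], [0.16, 2.05], [-2.73, 2.73]. Speed limits (rad/s): [1.89, 1.89, 2.39, 2.39, 3.01, 3.01, 3.01].

## Interface

Orientations are given as a 3x3 rotation matrix whose columns are the frame's x, y, z axes.
In Python, from cell import manip, eyes, spotter gives the robot as it stands.
- The arm moves only by the tool step_arm, never from a script. Its argument "deltas" is a list that holds one entry, the list of rows, each a list of 7 numbers: the turn, a rotation vector about the world's x, y, z as a fraction of full scale, then the shift along the world's x, y, z as a fraction of full scale, then the gripper command: -1 is fully open, 1 is shut, values between are in proportion. A call has 1 to 5 rows; each row shifts and turns the commanded pose from where the row before left it; what a row does not reach is not made up. Full scale, the value 1, is 0.025 m for a shift and 5 degrees for a turn. A row lasts 1/10 s, in which the tool goes at most 50 mm and 8.59 degrees, less where a joint would pass 70% of its speed; a pose out of reach is approached as far as the arm can. A call with a number of a shift or a turn outside -1 to 1 is refused whole. A call with a gripper value outside its range is refused whole. The fingers move at their own pace and stop on an object; "grip_force" is the grip in N (left out, the last holds). Time passes only in rows, so rows that do not move let the fingers close. It gives the time, the measured TCP pose, the force and the opening at its end, in the units of the state.
- manip.get_obs(): the state, without advancing time (a new reading comes with each control period).
- eyes.read_camera(name): name is "side" or "top" or "wrist"; returns a dict with "pixels" (420x560x3 uint8, red, green, blue), "intrinsics" (3x3 intrinsics, pixels), "pose" (4x4, takes a point from camera to world coordinates); the wrist camera has in their place "hand_eye" (4x4, takes a point from camera to tool coordinates, whose origin is the TCP and whose axes are the flange's). Camera axes: x right, y down, z forward; pixel columns grow to the right and rows downward; lengths in mm; the calibration is good to about 2 mm. A picture is of the moment at which its call begins: read the wrist's pose just before it. There is no depth.
- manip.close_job(): hands the job in, once; it reports no verdict.
Trained networks look in the newest picture that a camera, given by its name, has taken for a name from the list of things; names that differ only in an ending like _2 or _b are one class to them, and where a whole thing is asked for, a point or a joint stands for the part that bears it (a point fixed in the world has none). Each returns a list of dicts, best first, with "p" (0 to 1); they miss things now and then, are a little off and sometimes report something else, mostly with a low value. They report only what shows in the picture. A call takes as long as a camera call. They do not tell look-alikes from the thing itself.
- spotter.outline_of(camera, query): "pixels" (420x560 bool, what is visible of it).
- spotter.landmark_of(camera, query): "at" ([x, y, z] in mm, in world coordinates, good to about 4 mm: a listed point, or the origin of a listed thing).
The state is a dict: "time_s": time; "joint_positions": joint angles; "qvel": joint speeds; "effort": joint torques, N m; "tcp_pos": TCP position; "ee_rot": TCP orientation; "ft_force": force on the tool from outside, world axes, zero at the start; "wrist_torque": the same for the moment, N m; "width": opening from 0.0 (shut) to 1.0 (fully open).
Only numpy, scipy, OpenCV 4.12 (cv2) and the standard library are available. Lean on these libraries where they do the work, as an engineer would, in place of code of your own. Each camera call takes 0.05 s, during which the arm holds its last target.

## Working session

There is one attempt and no reset: what is moved stays moved. The work goes in short steps, Python scripts to look and compute and a tool call to move; the robot and the scene stay as the last step left them, time stands still between calls to the robot, and variables do not carry over. Pictures are saved under pics/ and viewed, and the job is handed in when it is done.

Besides the shell and the picture viewer there is one more tool, called after ">>>" in YAML: its name, and indented under it one key for each argument. step_arm: Moves the arm, as the interface text tells. Shift numbers are shares of 0.025 m and turn numbers shares of 5 degrees, none past 1 either way. Its arguments: {"type":"object","properties":{"deltas":{"type":"array"},"grip_force":{"type":"number"}},"required":["deltas"]}

```bash
mkdir -p pics; ls; python3 - <<'E'
from cell import manip, eyes, spotter
import cv2,numpy as np
o=manip.get_obs()
for k,v in o.items(): print(k,np.round(v,3).tolist())
for c in ["side","top","wrist"]:
    r=eyes.read_camera(c)
    cv2.imwrite(f"pics/a_{c}.png",r["pixels"][:,:,::-1])
    print(c,np.round(r["intrinsics"],1).tolist(),np.round(r.get("pose",r.get("hand_eye")),3).tolist())
    np.savez(f"a_{c}.npz",**r)
for c in ["side","top"]:
  for q in ["box","lid","lid_handle","lid_front","box_lip","box_rail","dock","dock_stop","dock_mouth"]:
    print(c,q,[(np.round(d["at"]).tolist(),round(d["p"],2)) for d in spotter.landmark_of(c,q)])
print(manip.get_obs()["time_s"])
E
```

```text
pics
time_s 0.0
joint_positions [-1.459, 0.427, 0.074, 1.607, -0.034, 1.111, -0.067]
qvel [0.001, -0.0, -0.0, -0.001, -0.001, -0.0, 0.001]
effort [0.0, -94.983, 3.762, -46.353, 0.019, 0.01, -0.0]
tcp_pos [173.996, 651.776, 244.614]
ee_rot [[-0.966, 0.258, -0.0], [0.258, 0.966, -0.001], [-0.0, -0.001, -1.0]]
ft_force [-0.192, 0.21, -0.254]
wrist_torque [-0.014, 0.026, -0.039]
width 0.998
side [[438.9, 0.0, 273.6], [0.0, 438.9, 204.8], [0.0, 0.0, 1.0]] [[-0.996, -0.051, 0.077, 494.58], [-0.09, 0.381, -0.92, 993.987], [0.018, -0.923, -0.384, 515.249], [0.0, 0.0, 0.0, 1.0]]
top [[506.4, 0.0, 282.1], [0.0, 506.4, 211.4], [0.0, 0.0, 1.0]] [[0.005, -0.996, 0.09, 414.459], [-1.0, -0.005, -0.001, -14.335], [0.001, -0.09, -0.996, 1582.039], [0.0, 0.0, 0.0, 1.0]]
wrist [[306.7, 0.0, 283.1], [0.0, 306.7, 209.0], [0.0, 0.0, 1.0]] [[0.0, -0.952, -0.308, 77.833], [1.0, 0.001, -0.0, -1.16], [0.001, -0.308, 0.952, -127.834], [0.0, 0.0, 0.0, 1.0]]
side box [([560.0, -240.0, 2.0], 0.55)]
side lid [([553.0, -436.0, -4.0], 0.62), ([561.0, -242.0, 48.0], 0.56)]
side lid_handle [([547.0, -184.0, 78.0], 0.9
[... 246 characters left out ...]
e dock_stop [([479.0, 392.0, 45.0], 0.87), ([366.0, -201.0, -4.0], 0.53)]
side dock_mouth []
top box [([556.0, -237.0, 4.0], 0.88)]
top lid [([558.0, -246.0, 47.0], 0.91), ([553.0, -430.0, 1.0], 0.88)]
top lid_handle [([530.0, -467.0, 16.0], 0.72), ([548.0, -178.0, 75.0], 0.71)]
top lid_front [([539.0, -172.0, 47.0], 0.82), ([773.0, 64.0, -1.0], 0.72), ([520.0, -479.0, -0.0], 0.63)]
top box_lip [([539.0, -158.0, 54.0], 0.83)]
top box_rail [([564.0, -248.0, 58.0], 0.67)]
top dock [([498.0, 331.0, 2.0], 0.68)]
top dock_stop [([478.0, 392.0, 46.0], 0.71), ([539.0, -170.0, 48.0], 0.52), ([548.0, -179.0, 75.0], 0.45), ([487.0, 351.0, 46.0], 0.36)]
top dock_mouth [([488.0, 353.0, 45.0], 0.9)]
1.05
```

View pictures.

View pics/a_top.png

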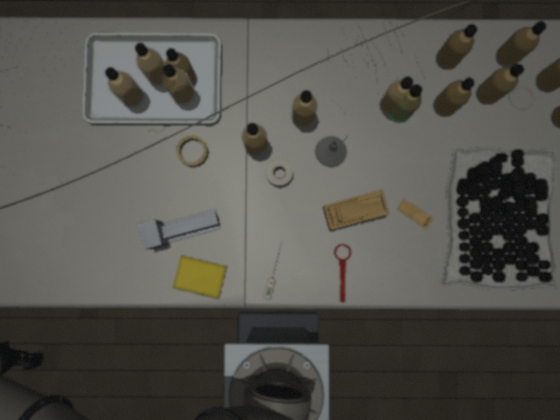

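View pics/a_side.png

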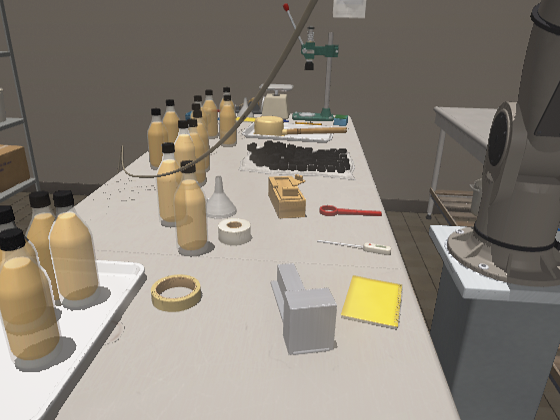

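View pics/a_wrist.png

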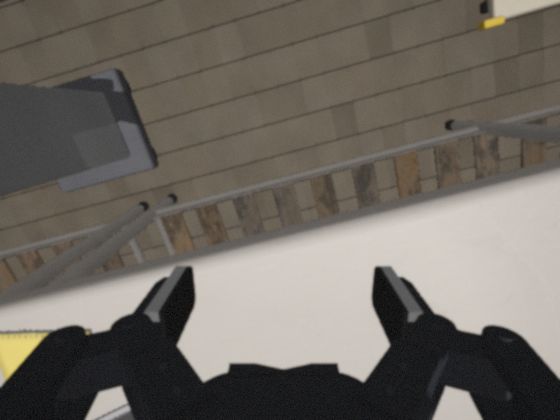

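>>> step_arm:
  deltas:
    - [[0,0,0.35,1,-0.9,0,-1],[0,0,0.35,1,-0.9,0,-1],[0,0,0.35,1,-0.9,0,-1],[0,0,0.35,1,-0.9,0,-1],[0,0,0.35,1,-0.9,0,-1]]

```text
time_s: 1.55
tcp_pos: [300.0, 538.7, 245.4]
ee_rot: [[-0.994, 0.107, 0.0], [0.107, 0.994, 0.0], [-0.0, 0.0, -1.0]]
ft_force: [-0.3, 0.9, 0.3]
width: 0.996
```

>>> step_arm:
  deltas:
    - [[0,0,0.35,1,-0.9,0,-1],[0,0,0.35,1,-0.9,0,-1],[0,0,0.35,1,-0.9,0,-1],[0,0,0.35,1,-0.9,0,-1],[0,0,0.35,1,-0.9,0,-1]]

```text
time_s: 2.05
tcp_pos: [425.0, 426.1, 245.5]
ee_rot: [[-0.999, -0.046, 0.0], [-0.046, 0.999, 0.0], [-0.0, 0.0, -1.0]]
ft_force: [0.3, 0.8, -0.2]
width: 1.002
```

>>> step_arm:
  deltas:
    - [[0,0,0.35,1,-0.9,0,-1],[0,0,0.35,1,-0.9,0,-1],[0,0,0.35,1,-0.9,0,-1],[0,0,0.35,1,-0.9,0,-1],[0,0,0.35,1,-0.9,0,-1]]

```text
time_s: 2.55
tcp_pos: [550.0, 313.6, 245.4]
ee_rot: [[-0.98, -0.197, 0.0], [-0.197, 0.98, 0.0], [-0.0, 0.0, -1.0]]
ft_force: [-0.2, -0.9, 0.5]
width: 1.0
```

>>> step_arm:
  deltas:
    - [[0,0,0,0.8,0.2,0,-1],[0,0,0,0,0,0,-1],[0,0,0,0,0,0,-1]]

```text
time_s: 2.85
tcp_pos: [569.0, 319.6, 245.0]
ee_rot: [[-0.981, -0.196, -0.0], [-0.196, 0.981, -0.0], [0.001, -0.0, -1.0]]
ft_force: [0.4, 0.4, 0.5]
width: 1.0
```

```bash
cat > h.py <<'E'
from cell import manip, eyes, spotter
import cv2,numpy as np
def wristshot(name,up=1):
    o=manip.get_obs(); r=eyes.read_camera("wrist")
    T=np.eye(4); T[:3,:3]=o["ee_rot"]; T[:3,3]=o["tcp_pos"]
    P=T@r["hand_eye"]
    cv2.imwrite(f"pics/{name}.png",r["pixels"][:,:,::-1]); np.savez(f"{name}.npz",pixels=r["pixels"],K=r["intrinsics"],P=P)
    return r["pixels"],r["intrinsics"],P,o
def proj(X,K,P):
    X=np.atleast_2d(X); Q=(X-P[:3,3])@P[:3,:3]; p=Q@K.T; return p[:,:2]/p[:,2:]
def onz(uv,z,K,P):
    uv=np.atleast_2d(uv); d=np.c_[uv,np.ones(len(uv))]@np.linalg.inv(K).T@P[:3,:3].T
    return P[:3,3]+d*((z-P[2,3])/d[:,2])[:,None]
def spot(c,qs):
    for q in qs: print(c,q,[(np.round(d["at"],1).tolist(),round(d["p"],2)) for d in spotter.landmark_of(c,q)])
E
python3 - <<'E'
from h import *
a=wristshot("w1"); o=a[3]
print(o["time_s"],np.round(o["tcp_pos"],1),np.round(o["ee_rot"],3).tolist(),np.round(o["joint_positions"],2))
spot("wrist",["dock","dock_stop","dock_mouth"])
E
```

```text
2.85 [569.  319.6 245. ] [[-0.981, -0.196, -0.0], [-0.196, 0.981, -0.0], [0.001, -0.0, -1.0]] [-0.74  0.39  0.18  1.67 -0.08  1.09  1.22]
wrist dock [([497.0, 330.4, -0.6], 0.57)]
wrist dock_stop []
wrist dock_mouth []
```

View pics/w1.png

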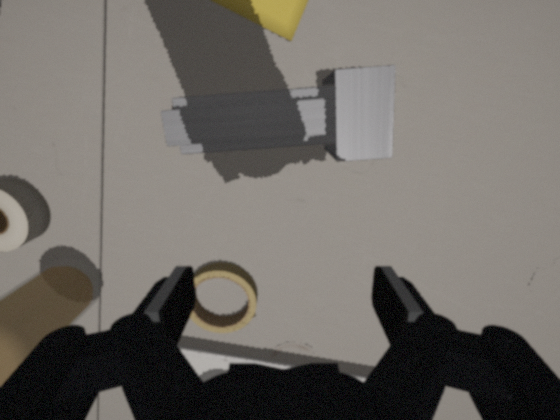

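```bash
python3 - <<'E'
from h import *
d=np.load("w1.npz"); im=d["pixels"][40:190,145:415,::-1]
g=cv2.createCLAHE(3,(4,4)).apply(cv2.cvtColor(im,cv2.COLOR_BGR2GRAY))
cv2.imwrite("pics/w1c.png",cv2.resize(g,None,fx=2.9,fy=2.9,interpolation=cv2.INTER_CUBIC))
E
```

```text
(no output)
```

View pics/w1c.png

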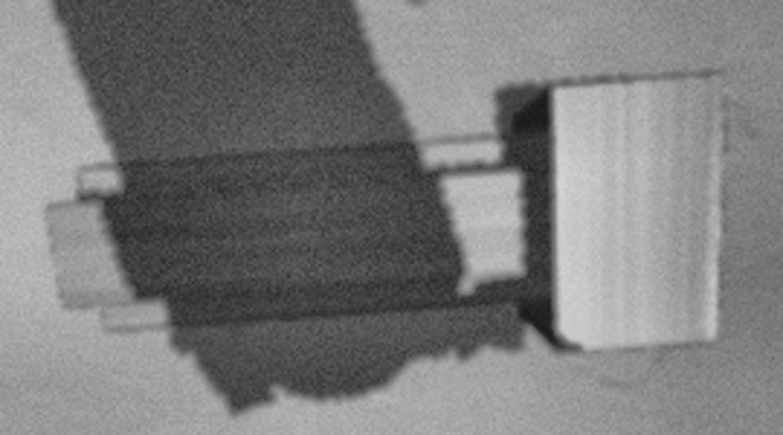

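```bash
python3 - <<'E'
from h import *
d=np.load("w1.npz"); K,P=d["K"],d["P"]
c=lambda L:[(u/2.9+145-.3,v/2.9+40-.3) for u,v in L]
def show(n,L,z):
    X=onz(c(L),z,K,P); print(n,np.round(X[:,:2],1).tolist(),[round(float(np.degrees(np.arctan2(*(X[i+1]-X[i])[1::-1]))),2) for i in range(len(X)-1)],np.round(np.linalg.norm(np.diff(X,axis=0),axis=1),1)); return X
show("foot up",[(78,168),(500,136)],6)
show("foot lo",[(105,331),(520,305)],6)
show("foot end",[(78,168),(105,331)],6)
show("run end",[(46,205),(65,307)],45)
show("run up",[(46,205),(523,172)],45)
show("run lo",[(65,307),(523,275)],45)
show("roof mouth",[(553,88),(563,350)],93)
show("roof",[(553,88),(718,75),(717,338),(563,350)],93)
E
```

```text
foot up [[504.0, 176.9], [460.6, 334.9]] [105.35] [163.8]
foot lo [[564.8, 193.2], [521.2, 357.5]] [104.85] [169.9]
foot end [[504.0, 176.9], [564.8, 193.2]] [15.0] [62.9]
run end [[517.2, 180.4], [551.3, 189.8]] [15.49] [35.4]
run up [[517.2, 180.4], [473.8, 342.0]] [105.05] [167.3]
run lo [[551.3, 189.8], [507.6, 350.2]] [105.22] [166.2]
roof mouth [[452.6, 339.3], [525.3, 361.1]] [16.68] [75.9]
roof [[452.6, 339.3], [440.0, 384.9], [512.2, 407.4], [525.3, 361.1]] [105.45, 17.31, -74.21] [47.3 75.6 48.2]
```

>>> step_arm:
  deltas:
    - [[0,0,0,0.1,-1,0,-1],[0,0,0,0.1,-1,0,-1],[0,0,0,0.1,-1,0,-1],[0,0,0,0.1,-1,0,-1],[0,0,0,0.1,-1,0,-1]]

```text
time_s: 3.55
tcp_pos: [581.1, 194.0, 245.6]
ee_rot: [[-0.98, -0.197, 0.0], [-0.197, 0.98, 0.0], [-0.0, 0.0, -1.0]]
ft_force: [0.3, 0.6, 0.1]
width: 1.0
```

>>> step_arm:
  deltas:
    - [[0,0,0,0.1,-1,0,-1],[0,0,0,0.1,-1,0,-1],[0,0,0,0.1,-1,0,-1],[0,0,0,0.1,-1,0,-1],[0,0,0,0.1,-1,0,-1]]

```text
time_s: 4.05
tcp_pos: [593.7, 69.1, 245.6]
ee_rot: [[-0.98, -0.197, 0.0], [-0.197, 0.98, 0.0], [-0.0, 0.0, -1.0]]
ft_force: [0.4, -0.5, 0.6]
width: 1.001
```

>>> step_arm:
  deltas:
    - [[0,0,0,0.1,-1,0,-1],[0,0,0,0.1,-1,0,-1],[0,0,0,0.1,-1,0,-1],[0,0,0,0.1,-1,0,-1],[0,0,0,0.1,-1,0,-1]]

```text
time_s: 4.55
tcp_pos: [606.4, -55.8, 245.6]
ee_rot: [[-0.98, -0.197, 0.0], [-0.197, 0.98, 0.0], [-0.0, 0.0, -1.0]]
ft_force: [0.1, -0.5, -0.8]
width: 1.001
```

>>> step_arm:
  deltas:
    - [[0,0,0,0,-1,0,-1],[0,0,0,0,-1,0,-1],[0,0,0,0,-1,0,-1],[0,0,0,0,-1,0,-1],[0,0,0,0,-1,0,-1]]

```text
time_s: 5.05
tcp_pos: [606.4, -180.8, 245.6]
ee_rot: [[-0.98, -0.197, 0.0], [-0.197, 0.98, 0.0], [-0.0, 0.0, -1.0]]
ft_force: [0.9, 0.4, 0.3]
width: 0.998
```

>>> step_arm:
  deltas:
    - [[0,0,0,0,-1,0,-1],[0,0,0,0,0,0,-1],[0,0,0,0,0,0,-1]]

```text
time_s: 5.35
tcp_pos: [606.4, -205.2, 245.4]
ee_rot: [[-0.981, -0.196, -0.0], [-0.196, 0.981, 0.0], [-0.0, 0.0, -1.0]]
ft_force: [0.8, 1.0, -0.1]
width: 0.998
```

```bash
python3 - <<'E'
from h import *
a=wristshot("w2"); o=a[3]
print(o["time_s"],np.round(o["tcp_pos"],1),np.round(o["ee_rot"],3).tolist(),np.round(o["joint_positions"],2))
spot("wrist",["box","lid","lid_handle","lid_front","box_lip","box_rail"])
E
```

```text
5.35 [ 606.4 -205.2  245.4] [[-0.981, -0.196, -0.0], [-0.196, 0.981, 0.0], [-0.0, 0.0, -1.0]] [-0.05  0.38  0.36  1.7  -0.15  1.08  2.13]
wrist box []
wrist lid [([558.4, -239.1, 45.0], 0.76), ([547.1, -430.9, -0.6], 0.68)]
wrist lid_handle [([526.2, -466.0, 22.7], 0.58)]
wrist lid_front [([522.4, -480.8, 6.3], 0.79)]
wrist box_lip []
wrist box_rail [([767.3, 68.3, -4.4], 0.56)]
```

View pics/w2.png

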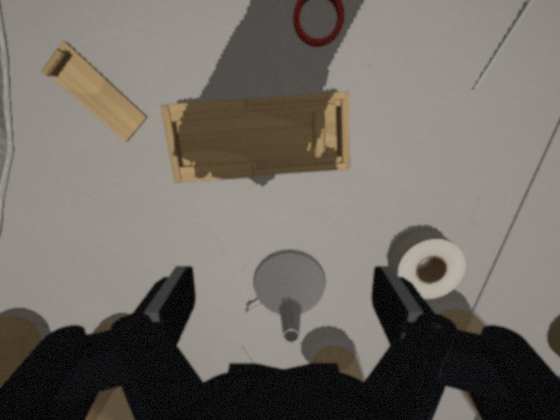

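```bash
python3 - <<'E'
from h import *
d=np.load("w2.npz"); im=d["pixels"][80:195,150:365,::-1]
g=cv2.cvtColor(im,cv2.COLOR_BGR2LAB); g[:,:,0]=cv2.createCLAHE(4,(3,3)).apply(g[:,:,0])
cv2.imwrite("pics/w2c.png",cv2.resize(cv2.cvtColor(g,cv2.COLOR_LAB2BGR),None,fx=3.6,fy=3.6,interpolation=cv2.INTER_CUBIC))
E
```

```text
(no output)
```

View pics/w2c.png

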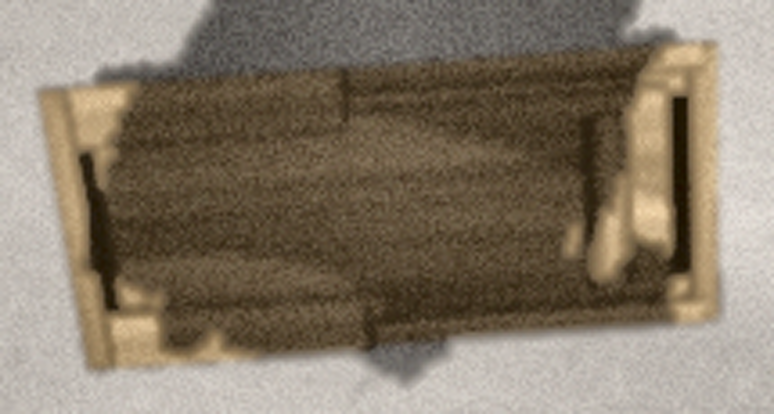

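```bash
python3 - <<'E'
from h import *
d=np.load("w2.npz"); K,P=d["K"],d["P"]
c=lambda L:[(u/3.6+150-.3,v/3.6+80-.3) for u,v in L]
def show(n,L,z):
    X=onz(c(L),z,K,P); print(n,np.round(X[:,:2],1).tolist(),[round(float(np.degrees(np.arctan2(*(X[i+1]-X[i])[1::-1]))),2) for i in range(len(X)-1)],np.round(np.linalg.norm(np.diff(X,axis=0),axis=1),1)); return X
show("front",[(718,42),(718,320)],54)
show("front ground-ish lower",[(718,42),(718,320)],55)
show("rear wall outer",[(40,92),(90,368)],63.5)
show("up guide",[(360,72),(718,42)],55)
show("lo guide",[(380,345),(718,320)],55)
show("up rail",[(40,92),(340,72)],63.5)
show("lo rail",[(90,368),(365,348)],63.5)
show("lid front",[(671,97),(671,270)],56)
show("lip inner",[(689,97),(689,272)],53)
show("rail fronts",[(345,95),(370,335)],63.5)
# overlay hypo
E
```

```text
front [[500.3, -162.5], [573.6, -142.7]] [15.09] [75.9]
front ground-ish lower [[500.4, -162.7], [573.5, -143.0]] [15.09] [75.7]
rear wall outer [[548.5, -337.7], [621.0, -318.0]] [15.23] [75.1]
up guide [[526.8, -256.0], [500.4, -162.7]] [105.8] [97.]
lo guide [[600.0, -238.0], [573.5, -143.0]] [105.59] [98.7]
up rail [[548.5, -337.7], [527.9, -260.3]] [104.88] [80.1]
lo rail [[621.0, -318.0], [599.8, -241.6]] [105.52] [79.2]
lid front [[516.6, -171.8], [562.0, -160.2]] [14.34] [46.9]
lip inner [[515.5, -166.4], [561.9, -154.3]] [14.63] [48.]
rail fronts [[533.4, -258.1], [595.8, -240.9]] [15.43] [64.8]
```

```bash
python3 - <<'E'
from h import *
d=np.load("w2.npz"); K,P=d["K"],d["P"]
u=np.array([-.264,.9645]); n=np.array([u[1],-u[0]])
O=np.array([561.3,-241.4])
im=cv2.imread("pics/w2c.png")
for z,col in ((77,(0,0,255)),):
  for s in (53.5,65.5):
    X=[[*(O+s*u+t*n),z] for t in (-22,22)]
    p=(proj(X,K,P)-[150,80])*3.6
    cv2.line(im,*[tuple(int(v) for v in q) for q in p],col,1)
for s,z in ((80,56),):
    X=[[*(O+s*u+t*n),z] for t in (-29,29)]
    p=(proj(X,K,P)-[150,80])*3.6
    cv2.line(im,*[tuple(int(v) for v in q) for q in p],(0,255,0),1)
cv2.imwrite("pics/w2d.png",im)
E
```

```text
(no output)
```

View pics/w2d.png

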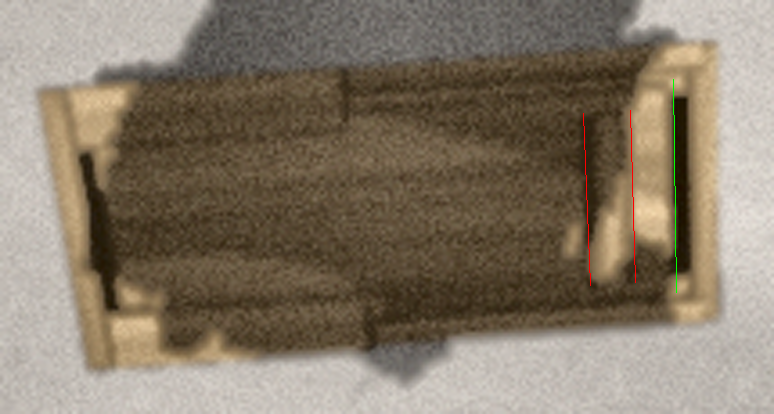

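>>> step_arm:
  deltas:
    - [[0,0,0.16,-0.4,0.14,-1,-1],[0,0,0.16,-0.4,0.14,-1,-1],[0,0,0.16,-0.4,0.14,-1,-1],[0,0,0.16,-0.4,0.14,-1,-1],[0,0,0.16,-0.4,0.14,-1,-1]]

```text
time_s: 6.2
tcp_pos: [556.2, -187.4, 119.5]
ee_rot: [[-0.964, -0.265, 0.0], [-0.265, 0.964, -0.0], [-0.0, -0.0, -1.0]]
ft_force: [0.6, -0.3, -0.6]
width: 0.998
```

>>> step_arm:
  deltas:
    - [[0,0,0,-0.43,0.14,-0.4,-1],[0,0,0,0,0,-0.4,-1],[0,0,0,0,0,0,-1]]

```text
time_s: 6.5
tcp_pos: [545.8, -184.1, 99.5]
ee_rot: [[-0.964, -0.264, -0.001], [-0.264, 0.964, 0.0], [0.001, 0.0, -1.0]]
ft_force: [0.4, -0.4, 0.2]
width: 1.0
```

```bash
python3 - <<'E'
from h import *
a=wristshot("w3"); o=a[3]
print(o["time_s"],np.round(o["tcp_pos"],1),np.round(o["ee_rot"],3).tolist(),np.round(o["joint_positions"],2))
E
```

```text
6.5 [ 545.8 -184.1   99.5] [[-0.964, -0.264, -0.001], [-0.264, 0.964, 0.0], [0.001, 0.0, -1.0]] [-0.03  0.46  0.3   1.97 -0.19  0.75  2.23]
```

View pics/w3.png

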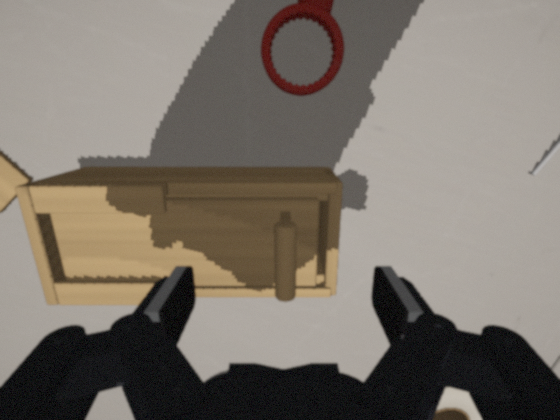

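>>> step_arm:
  deltas:
    - [[0,0,0,0,0,-0.5,-1],[0,0,0,0,0,-0.48,-1],[0,0,0,0,0,0,0.3],[0,0,0,0,0,0,1],[0,0,0,0,0,0,1]]
  grip_force: 50

```text
time_s: 7.05
tcp_pos: [546.0, -184.5, 76.0]
ee_rot: [[-0.965, -0.264, 0.0], [-0.264, 0.965, -0.0], [-0.0, -0.0, -1.0]]
ft_force: [-0.1, -0.4, -1.1]
width: 0.512
```

>>> step_arm:
  deltas:
    - [[0,0,0,0,0,0,1],[0,0,0,0,0,0,1],[0,0,0,0,0,0,1],[0,0,0,0,0,0,1],[0,0,0,0,0,0,1]]

```text
time_s: 7.55
tcp_pos: [546.0, -184.4, 76.2]
ee_rot: [[-0.965, -0.264, 0.0], [-0.264, 0.965, -0.0], [-0.0, -0.0, -1.0]]
ft_force: [-2.2, 0.4, 5.9]
width: 0.112
```

>>> step_arm:
  deltas:
    - [[0,0,0,0,0,0,1],[0,0,0,0,0,0,1]]

```text
time_s: 7.75
tcp_pos: [546.0, -184.4, 76.2]
ee_rot: [[-0.965, -0.264, 0.0], [-0.264, 0.965, -0.0], [-0.0, -0.0, -1.0]]
ft_force: [-1.2, 0.6, 5.6]
width: 0.12
```

```bash
python3 - <<'E'
from h import *
a=wristshot("w4"); o=a[3]
print(o["time_s"],np.round(o["tcp_pos"],1),np.round(o["ft_force"],1),o["width"],np.round(o["wrist_torque"],2))
E
```

```text
7.75 [ 546.  -184.4   76.2] [-1.2  0.6  5.6] 0.11969643492748484 [ 0.11  0.3  -0.01]
```

View pics/w4.png

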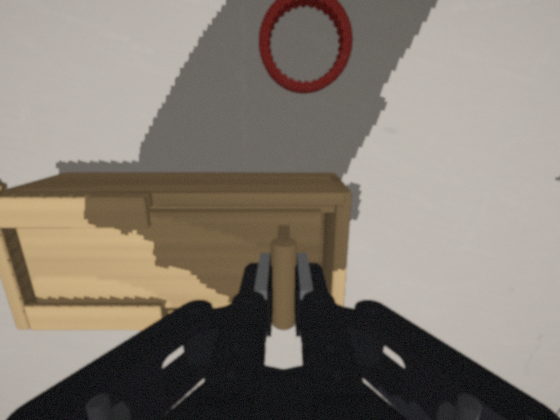

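>>> step_arm:
  deltas:
    - [[0.26,0.07,0,0,0,0.13,1],[0.26,0.07,0,0,0,0.13,1],[0,0,0,0,0,0,1],[0,0,0,0,0,0,1]]

```text
time_s: 8.2
tcp_pos: [545.8, -184.9, 82.3]
ee_rot: [[-0.965, -0.263, -0.012], [-0.263, 0.964, 0.045], [-0.0, 0.047, -0.999]]
ft_force: [0.3, -0.5, -1.1]
width: 0.12
```

>>> step_arm:
  deltas:
    - [[0,0,0,-0.05,0.19,0,1],[0,0,0,-0.05,0.19,0.01,1],[0,0,0,-0.05,0.19,0.01,1]]

```text
time_s: 8.5
tcp_pos: [541.8, -169.3, 82.7]
ee_rot: [[-0.964, -0.264, -0.013], [-0.264, 0.963, 0.045], [0.0, 0.047, -0.999]]
ft_force: [-1.0, 0.0, -1.4]
width: 0.121
```

```bash
python3 - <<'E'
from h import *
a=wristshot("w5"); o=a[3]
print(o["time_s"],np.round(o["tcp_pos"],1),np.round(o["ft_force"],1),o["width"],np.round(o["wrist_torque"],2))
E
```

```text
8.5 [ 541.8 -169.3   82.7] [-1.   0.  -1.4] 0.1205659012782087 [-0.03 -0.01  0.03]
```

View pics/w5.png

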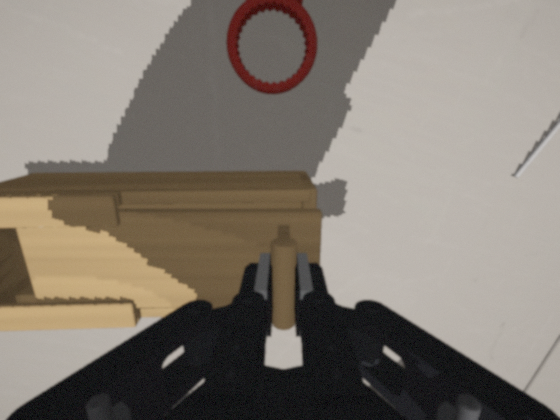

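>>> step_arm:
  deltas:
    - [[0,0,0,-0.11,0.4,0.02,1],[0,0,0,-0.11,0.4,0.02,1],[0,0,0,-0.11,0.4,0,1],[0,0,0,-0.11,0.4,0,1]]

```text
time_s: 8.95
tcp_pos: [530.8, -128.9, 83.8]
ee_rot: [[-0.964, -0.264, -0.012], [-0.264, 0.963, 0.045], [-0.0, 0.047, -0.999]]
ft_force: [-0.7, -0.3, -1.4]
width: 0.121
```

>>> step_arm:
  deltas:
    - [[0,0,0,-0.11,0.4,0,1],[0,0,0,-0.11,0.4,0,1],[0,0,0,-0.11,0.4,0,1],[0,0,0,-0.11,0.4,0,1],[0,0,0,0,0,0,1]]

```text
time_s: 9.45
tcp_pos: [519.8, -88.4, 83.8]
ee_rot: [[-0.964, -0.265, -0.013], [-0.266, 0.963, 0.046], [-0.0, 0.048, -0.999]]
ft_force: [-0.5, 0.2, -0.0]
width: 0.115
```

```bash
python3 - <<'E'
from h import *
a=wristshot("w6"); o=a[3]
print(o["time_s"],np.round(o["tcp_pos"],1),np.round(o["ft_force"],1),o["width"],np.round(o["wrist_torque"],2))
r=eyes.read_camera("side"); cv2.imwrite("pics/s6.png",cv2.resize(r["pixels"][120:320,200:400,::-1],None,fx=3,fy=3))
E
```

```text
9.45 [519.8 -88.4  83.8] [-0.5  0.2 -0. ] 0.11485459498768505 [0.2  0.05 0.03]
```

View pics/w6.png

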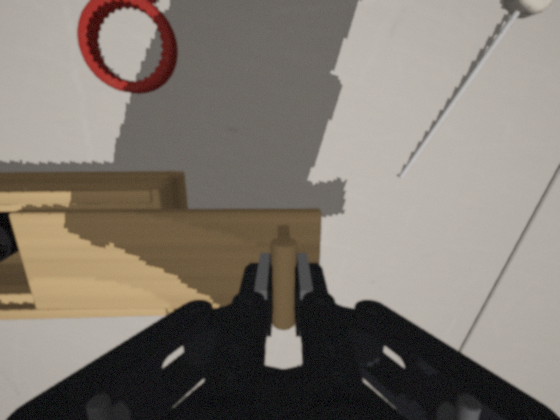

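View pics/s6.png

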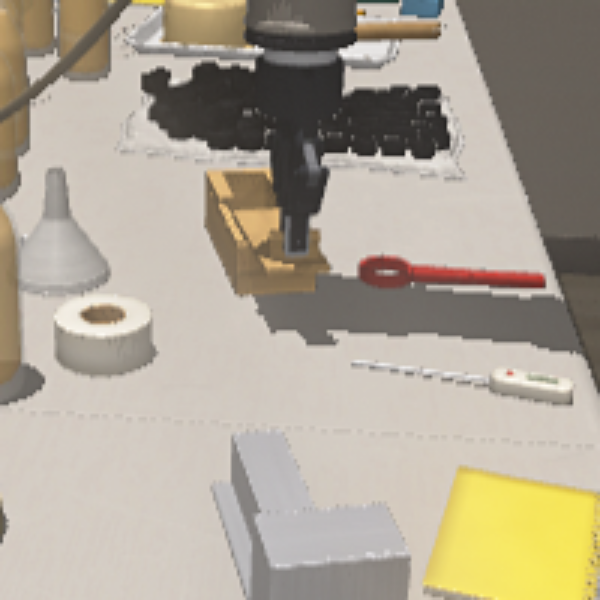

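>>> step_arm:
  deltas:
    - [[0,0,0,0,0,0,1],[0,0,0,0,0,0.2,1],[0,0,0,0,0,0.6,1],[0,0,0,0,0,0.8,1],[0,0,0,0,0,0.8,1]]
  grip_force: 100

```text
time_s: 10.05
tcp_pos: [519.8, -90.7, 144.6]
ee_rot: [[-0.965, -0.263, -0.013], [-0.263, 0.964, 0.045], [0.001, 0.047, -0.999]]
ft_force: [0.8, 0.5, -1.5]
width: 0.098
```

```bash
python3 - <<'E'
from h import *
a=wristshot("w7"); o=a[3]
print(o["time_s"],np.round(o["tcp_pos"],1),np.round(o["ft_force"],1),o["width"],np.round(o["wrist_torque"],2))
r=eyes.read_camera("side"); cv2.imwrite("pics/s7.png",cv2.resize(r["pixels"][120:320,200:400,::-1],None,fx=3,fy=3))
E
```

```text
10.05 [519.8 -90.7 144.6] [ 0.8  0.5 -1.5] 0.09838031541006402 [-0.03 -0.08 -0.02]
```

View pics/w7.png

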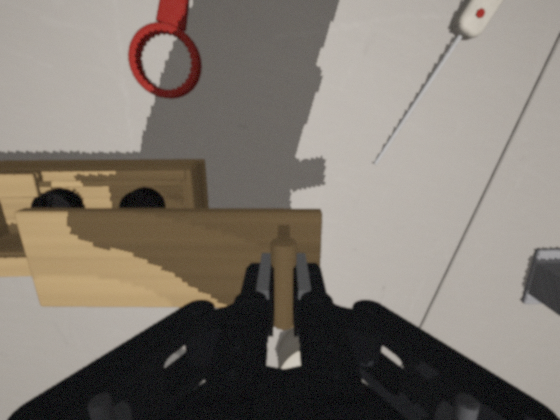

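View pics/s7.png

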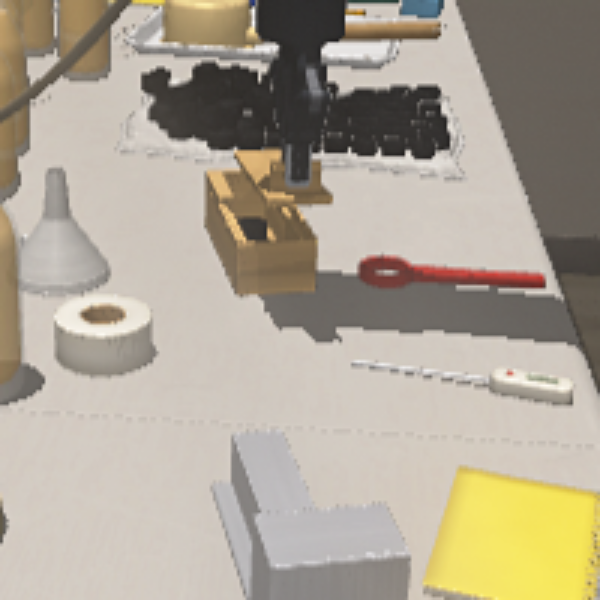

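```bash
python3 - <<'E'
from h import *
d=np.load("w7.npz")
im=d["pixels"][195:320,5:335,::-1]; cv2.imwrite("pics/w7c.png",cv2.resize(im,None,fx=2.4,fy=2.4,interpolation=cv2.INTER_CUBIC))
r=eyes.read_camera("wrist"); K=r["intrinsics"]; H=r["hand_eye"]
# solve tilt: lid about bar axis(tool y offset 0): top plate corners in tool frame
obs=np.array([(20,210),(40,306),(321,209)],float)
from scipy.optimize import least_squares
def f(p):
    yb,xl,th,zb,psi=p   # bar center along tool y, lateral x, pitch, z of bar, yaw
    # lid frame: front = +y tool ; bar at front-20 ; plate top 21 below bar (tool +z)
    L=np.array([[29*-1,-140,21],[29,-140,21],[-29,20,21]],float)[:, :]  # (x,y,z) ; near edge (robot side)=+x tool
    L[:,0]*=-1
    c,s=np.cos(th),np.sin(th); R=np.array([[1,0,0],[0,c,-s],[0,s,c]])
    c,s=np.cos(psi),np.sin(psi); R=np.array([[c,-s,0],[s,c,0],[0,0,1]])@R
    return (proj(L@R.T+[xl,yb,zb],K,H)-obs).ravel()
s=least_squares(lambda p:np.r_[f(p),(p[3]+1)/1.,p[0]/1],[0,0,0,-1,0]); print(s.x,np.degrees(s.x[[2,4]]),np.round(s.fun,2))
E
```

```text
[-1.73163848  0.73641157 -0.02389468  0.3908039  -0.00850516] [-1.36906455 -0.48730996] [-3.86  0.13  3.61 -1.15  1.47  1.1   1.39 -1.73]
```

View pics/w7c.png

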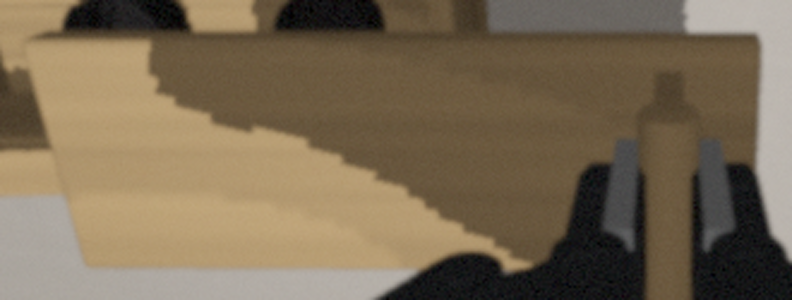

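```bash
cat > fit.py <<'E'
from h import *
from scipy.optimize import least_squares
def fit(obs,K,H,prior=(0,0,0,-1,0)):
    obs=np.array(obs,float)
    def f(p):
        yb,xl,th,zb,psi=p
        L=np.array([[29,-140,21],[-29,-140,21],[29,20,21]],float)
        c,s=np.cos(th),np.sin(th); R=np.array([[1,0,0],[0,c,-s],[0,s,c]])
        c,s=np.cos(psi),np.sin(psi); R=np.array([[c,-s,0],[s,c,0],[0,0,1]])@R
        return (proj(L@R.T+[xl,yb,zb],K,H)-obs).ravel()
    s=least_squares(lambda p:np.r_[f(p),(p[3]-prior[3])/2,p[0]/2],[0,0,0,-1,0])
    print("yb %.1f xl %.1f zb %.1f pitch %.2f yaw %.2f"%(s.x[0],s.x[1],s.x[3],*np.degrees(s.x[[2,4]])),np.round(s.fun,1))
E
python3 - <<'E'
from fit import *
r=eyes.read_camera("wrist"); K=r["intrinsics"]; H=r["hand_eye"]
fit([(17.5,211.7),(40.4,306.7),(320.4,210.8)],K,H)
E
```

```text
yb -2.1 xl -0.5 zb 1.8 pitch -0.75 yaw -0.31 [-2.2 -0.1  2.1 -0.6  0.6  0.7  1.4 -1.1]
```

>>> step_arm:
  deltas:
    - [[0,0,0,-0.05,0.5,0,1],[-0.1,-0.03,0,-0.05,1,0,1],[-0.1,-0.03,0,-0.05,1,0,1],[-0.1,-0.03,0,-0.05,1,0,1],[-0.1,-0.03,0,-0.05,1,0,1]]

```text
time_s: 10.75
tcp_pos: [512.9, 24.0, 142.9]
ee_rot: [[-0.964, -0.264, -0.003], [-0.264, 0.964, 0.01], [0.0, 0.01, -1.0]]
ft_force: [0.1, 0.2, -1.6]
width: 0.098
```

>>> step_arm:
  deltas:
    - [[-0.1,-0.03,0,-0.05,1,0,1],[-0.1,-0.03,0,-0.05,1,0,1],[0,0,0,-0.05,1,0,1],[0,0,0,-0.05,1,0,1],[0,0,0,-0.05,1,0,1]]

```text
time_s: 11.25
tcp_pos: [506.5, 149.0, 142.8]
ee_rot: [[-0.964, -0.265, 0.002], [-0.265, 0.964, -0.007], [0.0, -0.008, -1.0]]
ft_force: [0.2, 0.8, -2.6]
width: 0.095
```

>>> step_arm:
  deltas:
    - [[0,0,0,-0.05,1,0,1],[0,0,0,-0.05,1,0,1],[0,0,0,-0.05,1,0,1],[0,0,0,-0.05,0.7,0,1],[0,0,0,-0.05,0.5,0,1]]

```text
time_s: 11.75
tcp_pos: [500.5, 253.9, 143.1]
ee_rot: [[-0.964, -0.265, 0.002], [-0.265, 0.964, -0.008], [-0.0, -0.008, -1.0]]
ft_force: [-0.3, -0.3, -1.7]
width: 0.101
```

>>> step_arm:
  deltas:
    - [[0,0,0,0,0,0,1],[0,0,0,0,0,0,1]]

```text
time_s: 11.95
tcp_pos: [501.2, 251.6, 143.5]
ee_rot: [[-0.965, -0.264, 0.003], [-0.264, 0.965, -0.008], [-0.001, -0.008, -1.0]]
ft_force: [-0.3, -0.2, -1.8]
width: 0.1
```

```bash
python3 - <<'E'
from h import *
a=wristshot("w8"); o=a[3]
print(o["time_s"],np.round(o["tcp_pos"],1),np.round(o["ft_force"],1),o["width"],np.round(o["wrist_torque"],2))
print(np.round(o["ee_rot"],3).tolist(),np.round(o["joint_positions"],2))
r=eyes.read_camera("side"); np.savez("s8.npz",**r); cv2.imwrite("pics/s8.png",cv2.resize(r["pixels"][170:370,200:400,::-1],None,fx=3,fy=3))
E
```

```text
11.95 [501.2 251.6 143.5] [-0.3 -0.2 -1.8] 0.10024907532470051 [0.09 0.   0.01]
[[-0.965, -0.264, 0.003], [-0.264, 0.965, -0.008], [-0.001, -0.008, -1.0]] [-0.73  0.36  0.18  1.97 -0.08  0.82  1.33]
```

View pics/w8.png

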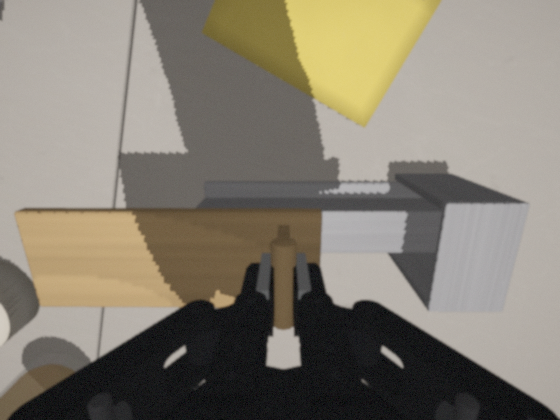

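View pics/s8.png

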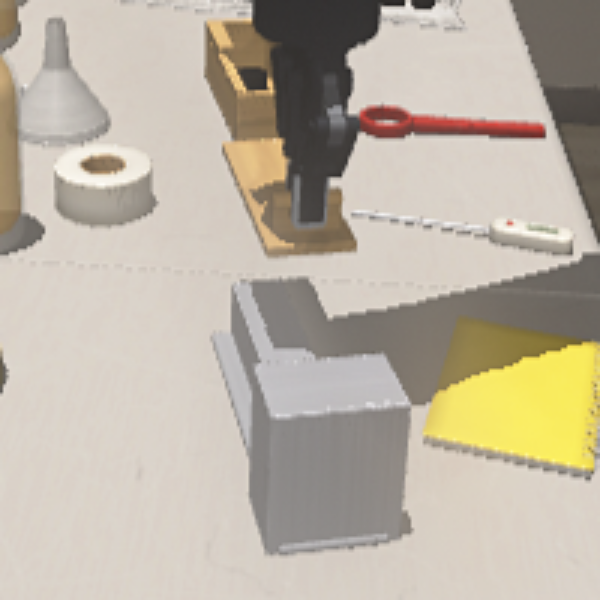

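```bash
python3 - <<'E'
from h import *
d=np.load("w8.npz"); K,P=d["K"],d["P"]
im=d["pixels"][165:320,310:535,::-1]
g=cv2.cvtColor(im,cv2.COLOR_BGR2GRAY)
cv2.imwrite("pics/w8c.png",cv2.resize(cv2.createCLAHE(3,(3,3)).apply(g),None,fx=3.5,fy=3.5,interpolation=cv2.INTER_CUBIC))
O=np.array([495.2,330]);a=np.radians(105.1);u=np.array([np.cos(a),np.sin(a)]);n=np.array([u[1],-u[0]])
print("roof mouth centre pred",proj([[*(O+21*u),93]],K,P), "pix corners->",np.round(onz([(441,203),(525,203),(503,310),(430,310)],93,K,P)[:,:2],1).tolist())
for X in onz([(441,203),(525,203),(503,310),(430,310)],93,K,P)[:,:2]: print(np.round([(X-O)@u,(X-O)@n],1))
for X in onz([(210,183),(330,182)],6,K,P)[:,:2]: print("foot near edge",np.round([(X-O)@u,(X-O)@n],1))
E
```

```text
roof mouth centre pred [[438.4996614  262.34422224]] pix corners-> [[452.5, 335.2], [439.0, 383.8], [511.3, 407.2], [524.6, 359.7]]
[ 16.1 -39.9]
[ 66.5 -40.2]
[70.3 35.6]
[21.  36.1]
foot near edge [-144.8  -31.1]
foot near edge [-38.6 -32.6]
```

View pics/w8c.png

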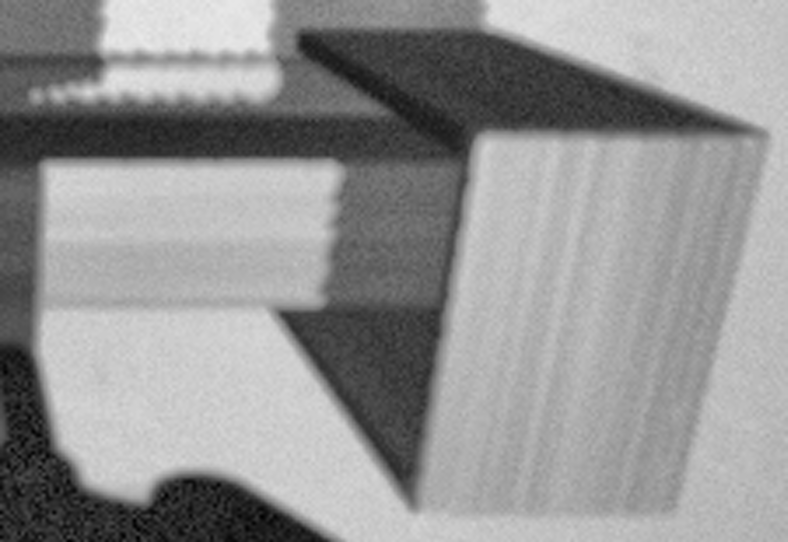

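```bash
python3 - <<'E'
from h import *
d=np.load("w8.npz"); K,P=d["K"],d["P"]
O=np.array([495.2,330]);a=np.radians(105.1);u=np.array([np.cos(a),np.sin(a)]);n=np.array([u[1],-u[0]])
def s(L,z):
  for X in onz(L,z,K,P)[:,:2]: print(z,np.round([(X-O)@u,(X-O)@n],1))
s([(444.9,203),(530,202.7),(502.9,311.3),(429.4,311.3)],93)
s([(322,210.3),(408,210.5),(322,252),(387,252.5)],45)
print("tcp",(np.array([501.2,251.6])-O)@u,(np.array([501.2,251.6])-O)@n)
E
```

```text
93 [ 18.5 -39.9]
93 [ 69.5 -40.4]
93 [70.5 36.7]
93 [20.7 37.2]
45 [-49.5 -19.1]
45 [ 17.  -19.3]
45 [-47.9  16.6]
45 [ 4.7 16.6]
tcp -77.25608131278715 -14.630717692308277
```

>>> step_arm:
  deltas:
    - [[0,0,0,-0.02,0.62,-0.2,1],[0,0,0,-0.02,0.62,-0.6,1],[0,0,0,-0.02,0.62,-0.8,1],[0,0,0,-0.02,0.61,-0.8,1],[0,0,0,0,0,-0.1,1]]

```text
time_s: 12.55
tcp_pos: [497.8, 315.8, 78.9]
ee_rot: [[-0.964, -0.266, 0.001], [-0.266, 0.964, -0.008], [0.001, -0.008, -1.0]]
ft_force: [0.0, -0.3, -1.6]
width: 0.097
```

>>> step_arm:
  deltas:
    - [[0,0,0,0,0,0,1],[0,0,0,0,0,0,1]]

```text
time_s: 12.75
tcp_pos: [499.9, 313.5, 81.9]
ee_rot: [[-0.965, -0.263, 0.004], [-0.263, 0.965, -0.007], [-0.002, -0.008, -1.0]]
ft_force: [-0.2, -0.2, -1.0]
width: 0.101
```

```bash
python3 - <<'E'
from h import *
a=wristshot("w9"); o=a[3]
print(o["time_s"],np.round(o["tcp_pos"],1),np.round(o["ft_force"],1),o["width"],np.round(o["wrist_torque"],2))
r=eyes.read_camera("side"); np.savez("s9.npz",**r); cv2.imwrite("pics/s9.png",cv2.resize(r["pixels"][190:370,220:400,::-1],None,fx=3.3,fy=3.3))
E
```

```text
12.75 [499.9 313.5  81.9] [-0.2 -0.2 -1. ] 0.10146024085920304 [ 0.1  -0.02 -0.07]
```

View pics/w9.png

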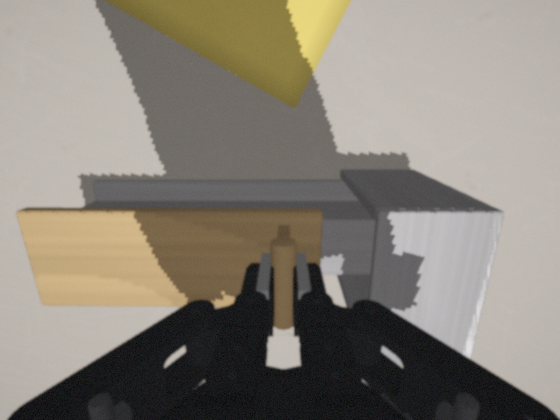

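View pics/s9.png

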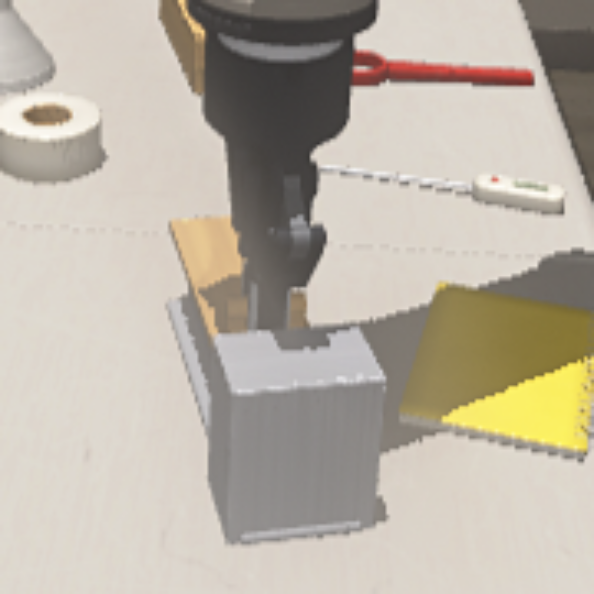

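```bash
python3 - <<'E'
from h import *
d=np.load("w9.npz"); K,P=d["K"],d["P"]
O=np.array([495.2,330]);a=np.radians(105.1);u=np.array([np.cos(a),np.sin(a)]);n=np.array([u[1],-u[0]])
def s(L,z):
  for X in onz(L,z,K,P)[:,:2]: print(z,np.round([(X-O)@u,(X-O)@n],1))
s([(321,210.5),(21,211),(41,305)],62)
s([(389,211),(500,210)],93)
print("foot");s([(95,181),(340,180)],6)
t=np.array([499.9,313.5]);print("tcp",(t-O)@u,(t-O)@n)
E
```

```text
62 [  0.3 -29.9]
62 [-152.8  -28.8]
62 [-156.2   27.5]
93 [ 23.6 -40.1]
93 [ 67.5 -40.8]
foot
6 [-147.6  -31.7]
6 [ 19.1 -33.2]
tcp -17.154669600127658 0.2393969725286501
```

>>> step_arm:
  deltas:
    - [[0,0,0,0,0,-0.16,1],[0,0,0,0,0,-0.12,1],[0,0,0,0,0,0,1]]

```text
time_s: 13.15
tcp_pos: [499.2, 313.9, 74.0]
ee_rot: [[-0.965, -0.264, 0.003], [-0.264, 0.965, -0.007], [-0.001, -0.008, -1.0]]
ft_force: [-0.6, -1.0, -2.4]
width: 0.101
```

>>> step_arm:
  deltas:
    - [[0,0,0,0,0,-0.06,1],[0,0,0,0,0,0,1]]

```text
time_s: 13.35
tcp_pos: [499.4, 314.1, 73.4]
ee_rot: [[-0.965, -0.264, 0.003], [-0.264, 0.965, -0.007], [-0.002, -0.008, -1.0]]
ft_force: [-3.3, -3.2, 10.0]
width: 0.1
```

>>> step_arm:
  deltas:
    - [[0,0,0,0,0,0,0.5],[0,0,0,0,0,0,0.4],[0,0,0,0,0,0,0.35],[0,0,0,0,0,0,0.35]]
  grip_force: 40

```text
time_s: 13.75
tcp_pos: [499.3, 314.2, 72.8]
ee_rot: [[-0.965, -0.264, 0.004], [-0.264, 0.964, -0.007], [-0.002, -0.008, -1.0]]
ft_force: [-1.0, 0.1, 1.1]
width: 0.322
```

>>> step_arm:
  deltas:
    - [[0,0,0,0,0,0.3,0.35],[0,0,0,0,0,0.8,0.35],[0,0,0,0,0,1,0.35],[0,0,0,0,0,1,0.35],[0,0,0,0,0,1,0.35]]

```text
time_s: 14.25
tcp_pos: [499.3, 314.0, 176.9]
ee_rot: [[-0.965, -0.264, 0.004], [-0.264, 0.965, -0.007], [-0.002, -0.008, -1.0]]
ft_force: [0.3, 0.4, -0.1]
width: 0.327
```

```bash
python3 - <<'E'
from h import *
a=wristshot("w10"); o=a[3]
print(o["time_s"],np.round(o["tcp_pos"],1),np.round(o["ft_force"],1),o["width"],np.round(o["wrist_torque"],2))
r=eyes.read_camera("side"); np.savez("s10.npz",**r); cv2.imwrite("pics/s10.png",cv2.resize(r["pixels"][190:370,220:400,::-1],None,fx=3.3,fy=3.3))
E
```

```text
14.25 [499.3 314.  176.9] [ 0.3  0.4 -0.1] 0.3269715687966794 [-0.04  0.06 -0.04]
```

View pics/w10.png

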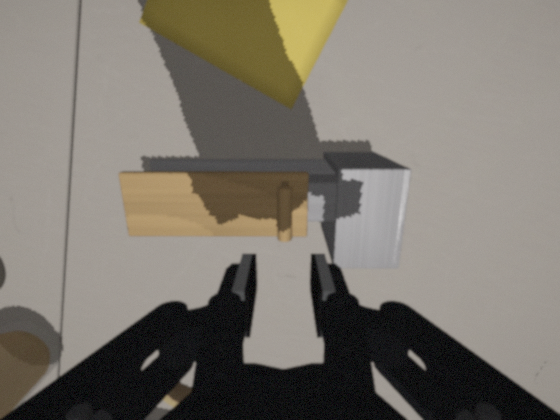

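View pics/s10.png

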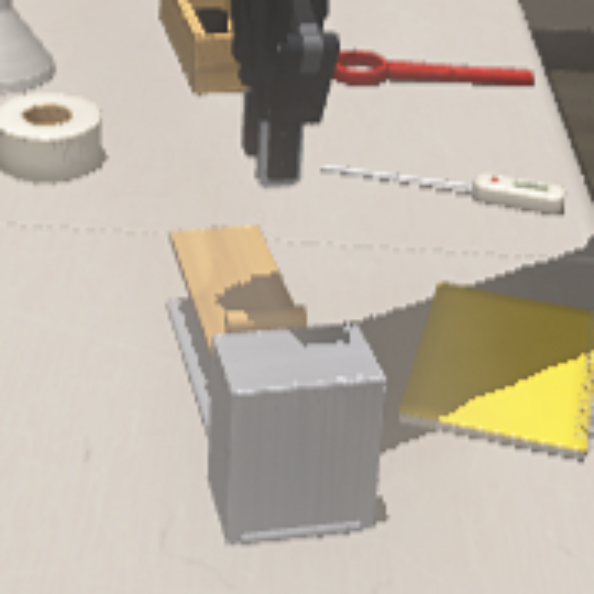

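```bash
python3 - <<'E'
from h import *
d=np.load("w10.npz"); K,P=d["K"],d["P"]
im=d["pixels"][140:280,105:425,::-1]
cv2.imwrite("pics/w10c.png",cv2.resize(im,None,fx=2.5,fy=2.5,interpolation=cv2.INTER_CUBIC))
O=np.array([495.2,330]);a=np.radians(105.1);u=np.array([np.cos(a),np.sin(a)]);n=np.array([u[1],-u[0]])
def s(L,z):
  for X in onz(L,z,K,P)[:,:2]: print(z,np.round([(X-O)@u,(X-O)@n],1))
s([(121,172.5),(308,172),(308,236),(128,236.5)],53)
s([(339,168),(408,168),(399,267),(335,268)],93)
s([(142,158),(325,158)],6)
E
```

```text
53 [-154.3  -28.4]
53 [  1.5 -29.6]
53 [ 3.2 27.8]
53 [-157.3   29.5]
93 [ 20.  -40.4]
93 [ 67.7 -40.6]
93 [70.7 36.2]
93 [21.6 37.4]
6 [-157.1  -33.3]
6 [ 21.1 -34.2]
```

View pics/w10c.png

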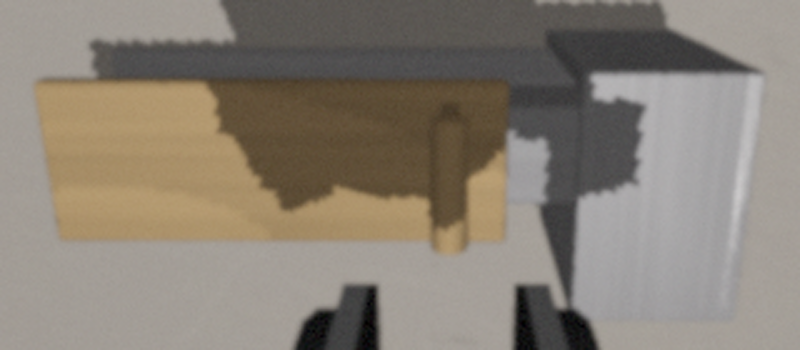

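>>> step_arm:
  deltas:
    - [[0,0,-1,0.05,-0.2,0,0],[0,0,-1,0.05,-0.2,0,-0.5],[0,0,-1,0.05,-0.2,0,-1],[0,0,-1,0.05,-0.2,0,-1],[0,0,-1,0.05,-0.2,0,-1]]

```text
time_s: 14.85
tcp_pos: [505.5, 288.8, 175.3]
ee_rot: [[-0.985, 0.172, -0.0], [0.172, 0.985, -0.008], [-0.001, -0.008, -1.0]]
ft_force: [-0.5, -0.4, 0.5]
width: 1.002
```

>>> step_arm:
  deltas:
    - [[0,0,-1,0.05,-0.2,0,-1],[0,0,-1,0.05,-0.2,0,-1],[0,0,-1,0.05,-0.2,0,-1],[0,0,-1,0.05,-0.2,0,-1],[0,0,-1,0.05,-0.2,0,-1]]

```text
time_s: 15.35
tcp_pos: [511.7, 263.9, 175.3]
ee_rot: [[-0.82, 0.572, -0.003], [0.572, 0.82, -0.007], [-0.001, -0.008, -1.0]]
ft_force: [0.1, -0.4, 0.4]
width: 0.995
```

>>> step_arm:
  deltas:
    - [[0,0,-1,0.05,-0.2,0,-1],[0,0,-1,0.05,-0.2,0,-1],[0,0,-1,0.05,-0.2,0,-1],[0,0,-1,0.05,-0.2,0,-1],[0,0,-1,0.05,-0.2,0,-1]]

```text
time_s: 15.85
tcp_pos: [518.0, 238.9, 175.3]
ee_rot: [[-0.502, 0.865, -0.006], [0.865, 0.502, -0.005], [-0.001, -0.008, -1.0]]
ft_force: [-0.0, 0.2, -0.3]
width: 1.001
```

>>> step_arm:
  deltas:
    - [[0,0,-1,0.06,-0.23,0,-1],[0,0,-1,0.06,-0.23,0,-1],[0,0,-1,0.06,-0.23,0,-1],[0,0,0,0,0,0,-1],[0,0,0,0,0,0,-1]]

```text
time_s: 16.35
tcp_pos: [522.4, 222.1, 175.3]
ee_rot: [[-0.267, 0.964, -0.007], [0.964, 0.267, -0.004], [-0.001, -0.008, -1.0]]
ft_force: [-0.0, -1.3, -0.2]
width: 1.002
```

```bash
python3 - <<'E'
from h import *
a=wristshot("w11"); o=a[3]
print(o["time_s"],np.round(o["tcp_pos"],1),np.round(o["ee_rot"],3).tolist(),np.round(o["joint_positions"],2),o["width"])
O=np.array([495.2,330]);a=np.radians(105.1);u=np.array([np.cos(a),np.sin(a)]);n=np.array([u[1],-u[0]])
t=o["tcp_pos"][:2]; print((t-O)@u,(t-O)@n)
E
```

```text
16.35 [522.4 222.1 175.3] [[-0.267, 0.964, -0.007], [0.964, 0.267, -0.004], [-0.001, -0.008, -1.0]] [-0.95  0.37  0.54  1.94 -0.24  0.91 -0.02] 1.0022013041677515
-111.26885854389715 -1.8331150952522766
```

View pics/w11.png

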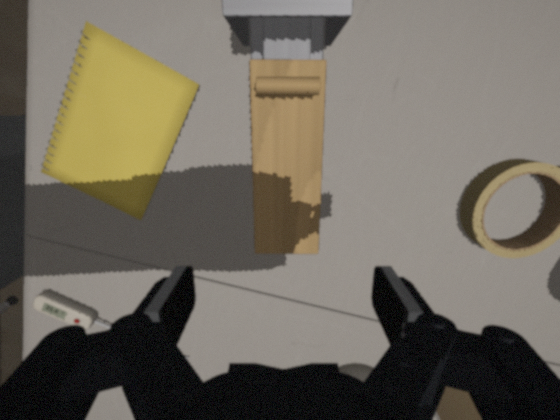

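```bash
python3 - <<'E'
from h import *
d=np.load("w11.npz"); K,P=d["K"],d["P"]
O=np.array([495.2,330]);a=np.radians(105.1);u=np.array([np.cos(a),np.sin(a)]);n=np.array([u[1],-u[0]])
def s(t,L,z):
  Q=onz(L,z,K,P)[:,:2]; print(t,z,[np.round([(X-O)@u,(X-O)@n],1).tolist() for X in Q])
s("lid",[(250,60),(326,60),(319.5,252),(254.5,252)],53)
s("hood",[(223,15),(352,15)],93)
s("runway",[(264,56),(311,56)],45)
im=d["pixels"][0:265,200:375,::-1]
cv2.imwrite("pics/w11c.png",cv2.resize(im,None,fx=2.25,fy=2.25,interpolation=cv2.INTER_CUBIC))
E
```

```text
lid 53 [[0.7, -27.8], [1.0, 28.4], [-155.4, 30.4], [-156.0, -27.9]]
hood 93 [[19.6, -39.0], [19.9, 38.0]]
runway 45 [[4.7, -17.9], [4.9, 17.9]]
```

View pics/w11c.png

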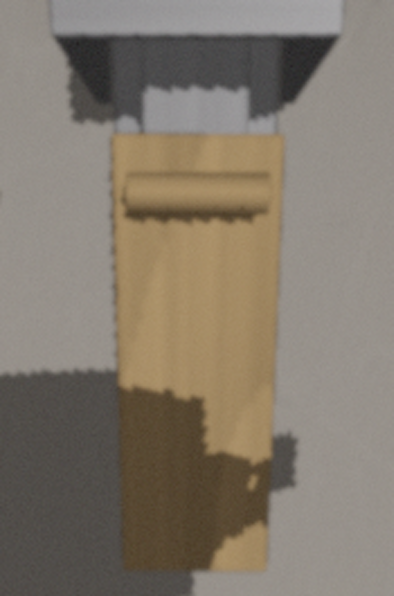

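>>> step_arm:
  deltas:
    - [[0.04,-0.08,-0.08,0.05,0.01,-0.6,-1],[0,0,0,0,0,-1,-1],[0,0,0,0,0,-1,-1],[0,0,0,0,0,-1,-1],[0,0,0,0,0,-0.6,-1]]

```text
time_s: 16.9
tcp_pos: [523.1, 222.3, 68.6]
ee_rot: [[-0.259, 0.966, -0.002], [0.966, 0.259, -0.001], [-0.0, -0.002, -1.0]]
ft_force: [-1.0, 0.2, 1.2]
width: 1.001
```

>>> step_arm:
  deltas:
    - [[0,0,0,0,0,-0.6,-1],[0,0,0,0,0,-0.5,-1],[0,0,0,0,0,0,-1]]

```text
time_s: 17.2
tcp_pos: [523.3, 221.9, 41.6]
ee_rot: [[-0.258, 0.966, -0.001], [0.966, 0.258, -0.001], [-0.0, -0.002, -1.0]]
ft_force: [-0.7, -0.7, 0.2]
width: 0.998
```

```bash
python3 - <<'E'
from h import *
a=wristshot("w12"); o=a[3]
print(o["time_s"],np.round(o["tcp_pos"],1),np.round(o["ee_rot"],3).tolist(),np.round(o["ft_force"],1),o["width"])
O=np.array([495.2,330]);a=np.radians(105.1);u=np.array([np.cos(a),np.sin(a)]);n=np.array([u[1],-u[0]])
t=o["tcp_pos"][:2]; print((t-O)@u,(t-O)@n)
E
```

```text
17.2 [523.3 221.9  41.6] [[-0.258, 0.966, -0.001], [0.966, 0.258, -0.001], [-0.0, -0.002, -1.0]] [-0.7 -0.7  0.2] 0.9978436445933512
-111.65167255943389 -1.0499902655387392
```

View pics/w12.png

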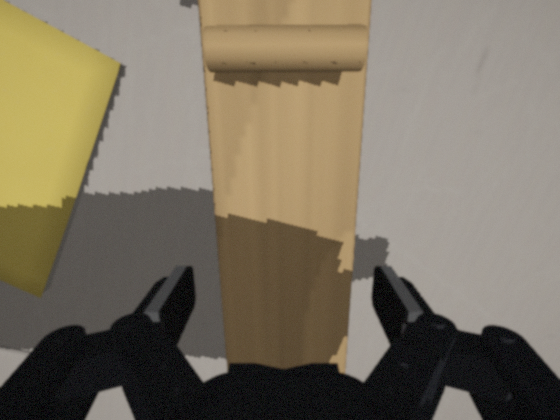

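Fingers straddle the lid. Closing gently (the lid is then held by its edges).

>>> step_arm:
  deltas:
    - [[0,0,0,0.01,0,0,0],[0,0,0,0,0,0,0],[0,0,0,0,0,0,0],[0,0,0,0,0,0,0]]
  grip_force: 25

```text
time_s: 17.65
tcp_pos: [524.5, 222.4, 43.7]
ee_rot: [[-0.257, 0.966, 0.001], [0.966, 0.257, 0.001], [0.001, 0.001, -1.0]]
ft_force: [-1.4, -0.4, 6.4]
width: 0.67
```

```bash
python3 - <<'E'
from h import *
a=wristshot("w13"); o=a[3]
print(o["time_s"],np.round(o["tcp_pos"],1),np.round(o["ee_rot"],3).tolist(),np.round(o["ft_force"],1),o["width"],np.round(o["wrist_torque"],2))
E
```

```text
17.65 [524.5 222.4  43.7] [[-0.257, 0.966, 0.001], [0.966, 0.257, 0.001], [0.001, 0.001, -1.0]] [-1.4 -0.4  6.4] 0.6704781945267464 [-0.14  0.18  0.16]
```

View pics/w13.png

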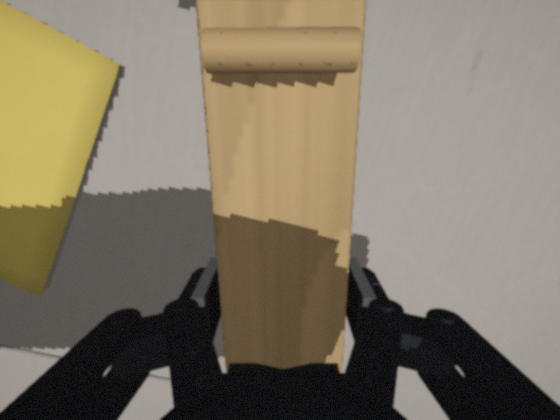

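>>> step_arm:
  deltas:
    - [[0,0,0,-0.12,0.35,0,0],[0,0,0,-0.12,0.42,0,0],[0,0,0,-0.12,0.42,0,0],[0,0,0,0,0,0,0]]

```text
time_s: 18.1
tcp_pos: [515.3, 253.9, 43.7]
ee_rot: [[-0.258, 0.966, 0.001], [0.966, 0.258, 0.002], [0.001, 0.002, -1.0]]
ft_force: [-1.1, 3.5, 7.0]
width: 0.672
```

```bash
python3 - <<'E'
from h import *
a=wristshot("w14"); o=a[3]
print(o["time_s"],np.round(o["tcp_pos"],1),np.round(o["ft_force"],1),o["width"],np.round(o["wrist_torque"],2))
O=np.array([495.2,330]);a=np.radians(105.1);u=np.array([np.cos(a),np.sin(a)]);n=np.array([u[1],-u[0]])
t=o["tcp_pos"][:2]; print((t-O)@u,(t-O)@n)
E
```

```text
18.1 [515.3 253.9  43.7] [-1.1  3.5  7. ] 0.6717345604032366 [ 0.88  0.15 -0.07]
-78.72718579778454 -0.39121549289922014
```

View pics/w14.png

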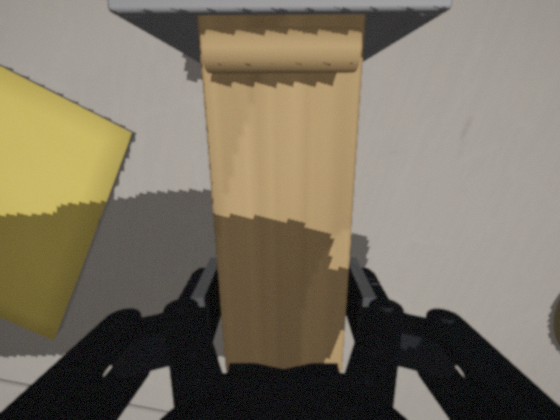

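>>> step_arm:
  deltas:
    - [[0,0,0,-0.09,0.34,0,0],[0,0,0,-0.09,0.34,0,0],[0,0,0,-0.09,0.34,0,0],[0,0,0,0,0,0,0]]

```text
time_s: 18.55
tcp_pos: [508.6, 279.0, 43.7]
ee_rot: [[-0.258, 0.966, 0.001], [0.966, 0.258, 0.001], [0.001, 0.002, -1.0]]
ft_force: [-0.0, 1.7, 6.9]
width: 0.669
```

>>> step_arm:
  deltas:
    - [[0,0,0,-0.02,0.08,0,0],[0,0,0,-0.02,0.08,0,0]]

```text
time_s: 18.75
tcp_pos: [508.1, 281.3, 43.7]
ee_rot: [[-0.257, 0.966, 0.002], [0.966, 0.257, 0.0], [-0.0, 0.002, -1.0]]
ft_force: [1.7, -6.7, 8.4]
width: 0.669
```

>>> step_arm:
  deltas:
    - [[0,0,0,-0.02,0.06,0,0],[0,0,0,0,0,0,0]]

```text
time_s: 18.95
tcp_pos: [507.6, 282.8, 43.7]
ee_rot: [[-0.257, 0.966, 0.002], [0.966, 0.257, 0.0], [-0.0, 0.002, -1.0]]
ft_force: [1.5, -5.8, 9.0]
width: 0.673
```

>>> step_arm:
  deltas:
    - [[0,0,0,-0.02,0.06,0,0],[0,0,0,0,0,0,0]]

```text
time_s: 19.15
tcp_pos: [507.6, 282.9, 43.7]
ee_rot: [[-0.256, 0.967, 0.002], [0.967, 0.256, -0.001], [-0.002, 0.002, -1.0]]
ft_force: [3.8, -13.2, 10.2]
width: 0.67
```

>>> step_arm:
  deltas:
    - [[0,0,0,-0.02,0.06,0,0],[0,0,0,0,0,0,0]]

```text
time_s: 19.35
tcp_pos: [507.5, 282.9, 43.7]
ee_rot: [[-0.255, 0.967, 0.002], [0.967, 0.255, -0.002], [-0.003, 0.002, -1.0]]
ft_force: [5.5, -21.0, 11.4]
width: 0.671
```

```bash
python3 - <<'E'
from h import *
a=wristshot("w15"); o=a[3]
print(o["time_s"],np.round(o["tcp_pos"],1),np.round(o["ft_force"],1),o["width"],np.round(o["wrist_torque"],2))
E
```

```text
19.35 [507.5 282.9  43.7] [  5.5 -21.   11.4] 0.6708023046418949 [-4.   -1.33  0.33]
```

View pics/w15.png

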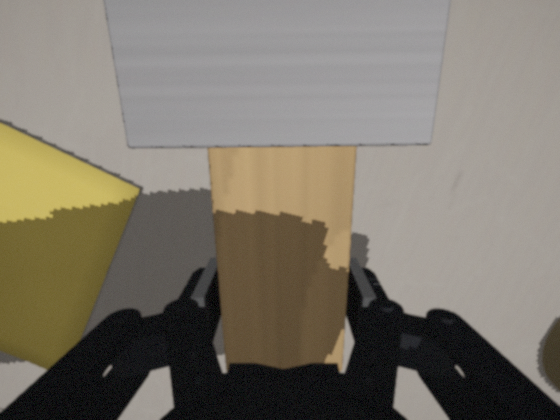

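>>> step_arm:
  deltas:
    - [[0,0,0,0,0,0,-0.5],[0,0,0,0,0,0,-1],[0,0,0,0,0,0,-1],[0,0,0,0,0,0,-1]]

```text
time_s: 19.8
tcp_pos: [505.6, 286.4, 42.8]
ee_rot: [[-0.258, 0.966, -0.0], [0.966, 0.258, 0.0], [0.0, -0.0, -1.0]]
ft_force: [-0.0, 0.1, 0.0]
width: 0.997
```

>>> step_arm:
  deltas:
    - [[0,0,0,0,0,0.4,-1],[0,0,0,0,0,1,-1],[0,0,0,0.05,-0.2,1,-1],[0,0,0,0.2,-0.8,1,-1],[0,0,0,0.2,-0.8,1,-1]]

```text
time_s: 20.3
tcp_pos: [517.0, 240.7, 154.4]
ee_rot: [[-0.258, 0.966, 0.0], [0.966, 0.258, 0.0], [0.0, 0.0, -1.0]]
ft_force: [0.0, -0.3, -0.3]
width: 1.004
```

>>> step_arm:
  deltas:
    - [[0,0,0,0.2,-0.8,1,-1],[0,0,0,0.2,-0.8,1,-1],[0,0,0,0,0,0,-1],[0,0,0,0,0,0,-1]]

```text
time_s: 20.7
tcp_pos: [527.2, 201.0, 203.6]
ee_rot: [[-0.257, 0.967, 0.001], [0.967, 0.257, 0.001], [0.001, 0.001, -1.0]]
ft_force: [0.1, 0.9, -0.6]
width: 1.003
```

```bash
python3 - <<'E'
from h import *
a=wristshot("w16"); o=a[3]
print(o["time_s"],np.round(o["tcp_pos"],1),np.round(o["ft_force"],1),o["width"])
spot("wrist",["lid"])
for c in ("side","top"):
  r=eyes.read_camera(c); cv2.imwrite(f"pics/{c}16.png",r["pixels"][:,:,::-1])
  np.savez(f"{c}16.npz",K=r["intrinsics"],P=r["pose"],pixels=r["pixels"])
d=np.load("side16.npz"); cv2.imwrite("pics/s16.png",cv2.resize(d["pixels"][220:370,230:380,::-1],None,fx=4,fy=4,interpolation=cv2.INTER_CUBIC))
spot("side",["lid","lid_handle"]); 
E
```

```text
20.7 [527.2 201.  203.6] [ 0.1  0.9 -0.6] 1.0029822101162096
wrist lid [([499.4, 318.7, 42.1], 0.73), ([768.9, 70.9, -2.4], 0.44)]
side lid [([499.1, 317.7, 43.9], 0.71), ([556.1, -433.0, -2.1], 0.48)]
side lid_handle [([563.3, -247.7, 58.6], 0.75), ([537.1, -155.0, 55.4], 0.72), ([527.4, -464.2, 22.6], 0.52), ([676.2, -7.6, -1.9], 0.51)]
```

View pics/w16.png

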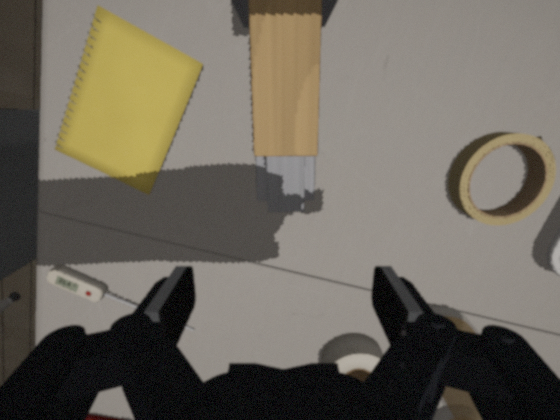

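View pics/s16.png

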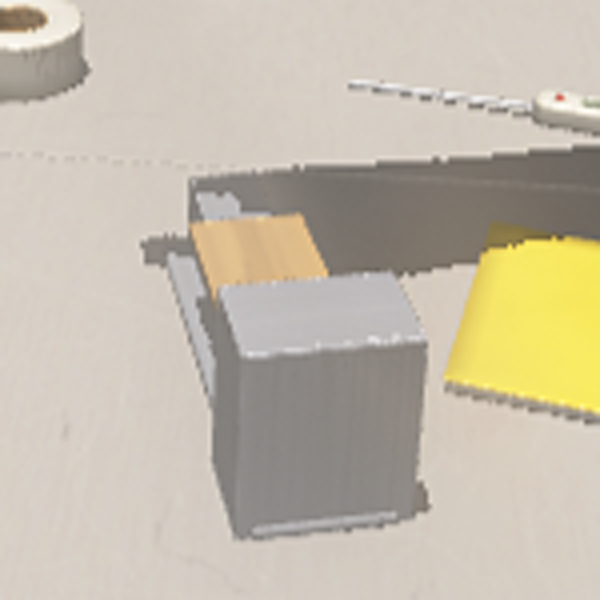

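View pics/top16.png

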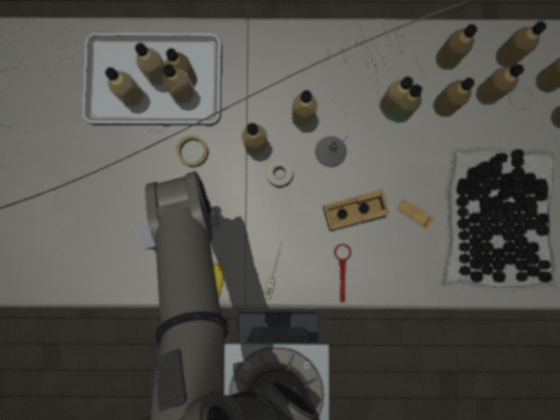

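```bash
python3 - <<'E'
from h import *
d=np.load("w16.npz"); K,P=d["K"],d["P"]
O=np.array([495.2,330]);a=np.radians(105.1);u=np.array([np.cos(a),np.sin(a)]);n=np.array([u[1],-u[0]])
def s(t,L,z):
  Q=onz(L,z,K,P)[:,:2]; print(t,z,[np.round([(X-O)@u,(X-O)@n],1).tolist() for X in Q])
s("lid rear",[(254.5,155.5),(318.5,155)],53)
s("lid near hood",[(249,14),(322,13)],53)
s("runway end",[(268,211),(304,211)],45)
s("bar? foot end",[(257,199),(315,201)],6)
im=d["pixels"][0:225,180:390,::-1]
cv2.imwrite("pics/w16c.png",cv2.resize(im,None,fx=2.6,fy=2.6,interpolation=cv2.INTER_CUBIC))
E
```

```text
lid rear 53 [[-94.6, -28.0], [-94.4, 29.8]]
lid near hood 53 [[16.8, -28.8], [17.3, 29.0]]
runway end 45 [[-150.1, -17.2], [-150.2, 18.2]]
bar? foot end 6 [[-149.0, -31.1], [-151.5, 33.0]]
```

View pics/w16c.png

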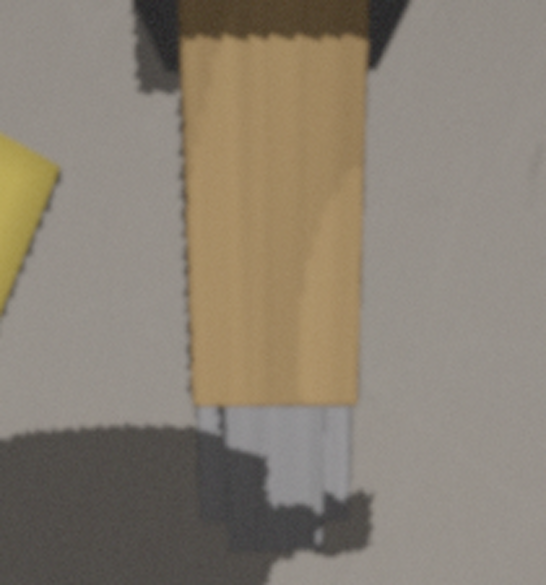

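```bash
python3 - <<'E'
from h import *
print(manip.close_job()); print(manip.get_obs()["time_s"])
E
```

```text
the job is handed in; nothing more can be done
None
the job is handed in; nothing more can be done
```

The lid is out of the box and stowed in the lid rest, right way up, with its handle under the hood. The job is handed in at about 21 s of the 54 s allowed.

**What I did:**
- I gripped the handle bar, raised the front end about 7 mm to clear the lip, and drew the lid out about 100 mm until its rear end was clear of the rails. I then lifted it off.
- I set it down flat on the runway with the handle just short of the hood and let go.
- I turned the gripper 90°, gripped the lid by its long edges, and pushed it in until it met firm resistance. I pushed on to about 22 N with no further movement, then released and backed off.

**Last checks:**
- **Home against the stop:** the lid's rear edge measured at dock x −94.5 mm, where fully home is −94. It is 55.6 mm from the runway's end, against an ideal 56. That is within the measuring error, but the end face under the hood cannot be seen, so I rely on this and on the firm stop.
- **Sideways:** the lid sits within about 1 mm of the runway's centre line and the gripper reads no contact force.
- **Disturbance:** the first and last top pictures show the bystanders where they were. The notepad is partly hidden by the arm in the last top picture, and the side and wrist views show no contact with it.

**One mismatch:** the gripper width on the 12 mm bar read 8–10 mm, but the grip held throughout.

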